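# Sweep the turquoise beads into the counting tray's trough

### The job

With the fingertips, sweep the four turquoise beads across the deck of the burgundy bead tray and over its open edge, so that all four drop into the trough along the tray's side. Slide the beads along the deck, never pick one up, and leave the red coral bead, the thread spool and everything else on the counter where they are.

Things in the scene. Friction and masses are not known exactly. Their poses are not given: they have to be found in the camera images.
- tray: burgundy tray fixed to the counter, 280 (x) by 300 mm (y), turned up to 17 deg. Origin: centre of underside, z up. Flat deck, top 22 mm above the counter, spans x -135..135, y -85..145 mm. Past its open edge at y = -85 lies the dark trough, y -145..-85, floor 4 mm above the counter. Outer walls 5 mm thick rise 12 mm above the deck; none between deck and trough. An ivory line marks the edge.
- deck_edge (a point): middle of the deck's open edge over the trough, at deck height (tray frame 0, -85, 22 mm); same axes as the tray: the edge runs along x, the trough lies on its -y side
- trough (a point): centre of the trough's floor (tray frame 0, -115, 4 mm); same axes as the tray
- turquoise1: one of the four blue-green turquoise beads to be swept into the trough; coin bead of turquoise stone: a flat disc 24 mm in diameter and 10 mm thick, about 12 g, lying flat on the tray's deck. Origin at the centre of its underside, z up. Pushed from the side it slides and does not roll.
- turquoise1_center (a point): centre of bead turquoise1, 5 mm above its underside
- turquoise2: one of the four blue-green turquoise beads to be swept into the trough; coin bead of turquoise stone: a flat disc 24 mm in diameter and 10 mm thick, about 12 g, lying flat on the tray's deck. Origin at the centre of its underside, z up. Pushed from the side it slides and does not roll.
- turquoise2_center (a point): centre of bead turquoise2, 5 mm above its underside
- turquoise3: one of the four blue-green turquoise beads to be swept into the trough; coin bead of turquoise stone: a flat disc 24 mm in diameter and 10 mm thick, about 12 g, lying flat on the tray's deck. Origin at the centre of its underside, z up. Pushed from the side it slides and does not roll.
- turquoise3_center (a point): centre of bead turquoise3, 5 mm above its underside
- turquoise4: one of the four blue-green turquoise beads to be swept into the trough; coin bead of turquoise stone: a flat disc 24 mm in diameter and 10 mm thick, about 12 g, lying flat on the tray's deck. Origin at the centre of its underside, z up. Pushed from the side it slides and does not roll.
- turquoise4_center (a point): centre of bead turquoise4, 5 mm above its underside
- coral: the one red bead, to be left where it is on the deck; coin bead of red coral: a flat disc 24 mm in diameter and 10 mm thick, about 12 g, lying flat on the tray's deck. Origin at the centre of its underside, z up. Pushed from the side it slides and does not roll.
- coral_center (a point): centre of the coral bead, 5 mm above its underside
- spool: dark-blue thread spool with ivory flanges standing upright on the deck, 36 mm in diameter, 42 mm tall, 45 g, easily toppled; to be left alone. Origin at the centre of its underside, z up
- jar: amber jar with a steel lid standing on the counter to the left of the tray, 60 mm in diameter, 75 mm tall; leave alone. Origin at the centre of its underside
- ring_box: navy ring box on the counter to the left of the tray, 55 x 55 x 45 mm; leave alone. Origin at the centre of its underside
- wire_reel: white reel of copper wire lying flat on the counter to the right of the tray, 90 mm in diameter, 22 mm high; leave alone. Origin at the centre of its underside
- scissors: scissors with orange loop handles lying flat on the counter to the right of the tray, about 200 mm long, 10 mm high; leave alone. Origin at the pivot, on the underside, x towards the blade tips

How it is judged (in metres and radians):
At the end, for the whole second after the job is handed in: All four turquoise beads rest in the trough, centres inside it and under 24 mm above the counter (34 mm if piled on another, 13 mm clear of the edge); coral bead and spool are within 12 mm, and the other four things within 20 mm, of where they started, the spool upright (y of turquoise1_center in the frame of tray between -0.145 and -0.085 m and x of turquoise1_center in the frame of tray between -0.135 and 0.135 m and (z of turquoise1_center in the frame of tray below 0.024 m or (y of turquoise1_center in the frame of tray below -0.098 m and z of turquoise1_center in the frame of tray below 0.034 m)) and linear speed of each of turquoise1, turquoise2, turquoise3, turquoise4 below 0.02 m/s and y of turquoise2_center in the frame of tray between -0.145 and -0.085 m and x of turquoise2_center in the frame of tray between -0.135 and 0.135 m and (z of turquoise2_center in the frame of tray below 0.024 m or (y of turquoise2_center in the frame of tray below -0.098 m and z of turquoise2_center in the frame of tray below 0.034 m)) and y of turquoise3_center in the frame of tray between -0.145 and -0.085 m and x of turquoise3_center in the frame of tray between -0.135 and 0.135 m and (z of turquoise3_center in the frame of tray below 0.024 m or (y of turquoise3_center in the frame of tray below -0.098 m and z of turquoise3_center in the frame of tray below 0.034 m)) and y of turquoise4_center in the frame of tray between -0.145 and -0.085 m and x of turquoise4_center in the frame of tray between -0.135 and 0.135 m and (z of turquoise4_center in the frame of tray below 0.024 m or (y of turquoise4_center in the frame of tray below -0.098 m and z of turquoise4_center in the frame of tray below 0.034 m)) and distance of each of coral, spool from where it was at the start of the episode below 0.012 m and distance of each of jar, ring_box, wire_reel, scissors from where it was at the start of the episode below 0.02 m and angle between spool's own z axis and vertical below 0.2 rad); the robot touches nothing.
It fails at once if a bead is lifted off the deck instead of being swept along it (its centre more than 18 mm above where it lies on the deck) (z of any of turquoise1_center, turquoise2_center, turquoise3_center, turquoise4_center, coral_center in the frame of tray above 0.045 m).
It fails at once if the coral bead is shifted by more than 12 mm (distance of coral from where it was at the start of the episode above 0.012 m).
It fails at once if the thread spool is shifted by more than 12 mm or tipped (distance of spool from where it was at the start of the episode above 0.012 m or angle between spool's own z axis and vertical above 0.3 rad).
It fails at once if the jar, ring box, wire reel or scissors is shifted by more than 20 mm (distance of any of jar, ring_box, wire_reel, scissors from where it was at the start of the episode above 0.02 m).
It also fails if it takes over 54 s, if anything falls off the work surface, if the arm or the gripper's body presses on something with over 40 N, if the wrist force passes 120 N, or if a joint passes its speed limit or range.

### The arm

A 6-joint arm with a two-finger parallel gripper is mounted at the origin on the work surface. World frame = base frame: x ahead of the robot, y to its left, z up, the work surface at z = 0. Lengths are in m, angles in degrees, forces in N, time in s.
With the tool pointing down it reaches from about 0.35 to 0.875 m from the base axis. Payload 4.2 kg.
Tool frame: the origin (TCP) lies between the finger pads; the fingertips stand 17 mm ahead of it and the grasp point (between the pads) lies 2 mm behind it; z points along the fingers, y is the line along which they close (so a half turn about z gives the same grasp; the last joint's range is limited). The gripper opens to 87 mm and grips with 3 to 60 N. Pads are 19 mm wide; open, the fingers measure 117 mm over their backs; the gripper's body (75 mm by 190 mm) begins 51 mm behind the grasp point.
Start: joints at [88.098, 22.042, 0.453, 0, -68.411, -14.817], TCP at [0.18, 0.599, 0.24] pointing down, gripper open.
Joint ranges: [-179.83, 179.83], [-69.29, 118.12], [-61.27, 80.66], [-181.25, 117.63], [-171.15, -9.14], [-177.46, 177.46]. Speed limits (degrees/s): [159.86, 159.86, 180, 180, 180, 180].

### API

Orientations are given as a 3x3 rotation matrix whose columns are the frame's x, y, z axes.
In Python, from station import sense, capture, r, masks_of gives the robot as it stands.
- The arm moves only by the tool apply_moves, never from a script. Its argument "steps" is a list that holds one entry, the list of rows, each a list of 7 numbers: the opening, from 0 (shut) to 1 (fully open), then the shift along the tool's x, y, z in mm, then the turn, a rotation vector about the tool's x, y, z in rad. A call has 1 to 12 rows; each row shifts and turns the commanded pose from where the row before left it, along the tool's axes as they then stand; what a row does not reach is not made up. A row lasts 1/8 s, in which the tool goes at most 62.5 mm and 10.7 degrees, less where a joint would pass 70% of its speed; a pose out of reach is approached as far as the arm can. A call with a gripper value outside its range is refused whole. The fingers move at their own pace and stop on an object; the grip force is fixed at half the most. Time passes only in rows, so rows that do not move let the fingers close. It gives the time, the measured TCP pose, the force and the opening at its end, in the units of the state.
- sense(): the state, without advancing time (a new reading comes with each control period).
- capture(name): name is "side" or "top"; returns a dict with "color" (400x640x3 uint8, red, green, blue), "vfov" (degrees; the focal length in pixels is half the picture's height over the tangent of half this angle, whatever the lens; pixels are square), "cx", "cy" (the principal point, pixels), "dist" ([k1, k2, p1, p2, k3] as OpenCV has them; the pictures are not rectified), "T" (4x4, takes a point from camera to world coordinates). Camera axes: x right, y down, z forward; pixel columns grow to the right and rows downward; lengths in m; the calibration is good to about 2 mm. A picture is of the moment at which its call begins. There is no depth.
- r.finish_job(): hands the job in, once; it reports no verdict.
Trained networks look in a picture, given as the dict that the camera call returned (one of the last four; its "shot" number tells which), for a name from the list of things; names that differ only in an ending like _2 or _b are one class to them, and where a whole thing is asked for, a point or a joint stands for the part that bears it (a point fixed in the world has none). Each returns a list of dicts, best first, with "confidence" (0 to 1); they miss things now and then, are a little off and sometimes report something else, mostly with a low value. They report only what shows in the picture. A call takes as long as a camera call.
- masks_of(picture, thing): "pixels" (400x640 bool, what is visible of it) and "box" ([left, top, width, height] in pixels, round what is visible of it).
The state is a dict: "time_s": time; "joints": joint angles; "joint_velocities": joint speeds; "effort": joint torques, N m; "tcp_pos": TCP position; "ee_rot": TCP orientation; "wrist_force": force on the tool from outside, world axes, zero at the start; "moment": the same for the moment, N m; "gripper_width": opening from 0.0 (shut) to 1.0 (fully open).
Only numpy, scipy, OpenCV 4.12 (cv2) and the standard library are available. Lean on these libraries where they do the work, as an engineer would, in place of code of your own. Each camera call takes 0.05 s, during which the arm holds its last target. There are 200 camera calls.

## Working session

There is one attempt and no reset: what is moved stays moved. The work goes in short steps, Python scripts to look and compute and a tool call to move; the robot and the scene stay as the last step left them, time stands still between calls to the robot, and variables do not carry over. Pictures are saved under pics/ and viewed, on a budget of 10 in all, crops included, one or two more only if the job needs it, and the job is handed in when it is done.

Besides the shell and the picture viewer there is one more tool, called after ">>>" in YAML: its name, and indented under it one key for each argument. apply_moves: Moves the arm, as the interface text tells. Its arguments: {"type":"object","properties":{"steps":{"type":"array","items":{"type":"array","items":{"type":"array","items":{"type":"number"}}}}},"required":["steps"]}

```bash
ls; mkdir -p pics; python3 - <<'E'
from station import sense, capture
import cv2
s=sense();print({k:s[k] for k in('time_s','tcp_pos','ee_rot','gripper_width')})
for n in('top','side'):
    c=capture(n);print(n,c['vfov'],c['cx'],c['cy'],c['dist'],c['T'])
    cv2.imwrite(f'pics/{n}0.png',c['color'][:,:,::-1])
E
```

```text
pics
{'time_s': 0.0, 'tcp_pos': array([0.17961367, 0.59802446, 0.23844677]), 'ee_rot': array([[ 9.57682141e-01, -2.87827381e-01, -5.61870160e-04],
       [-2.87827917e-01, -9.57679711e-01, -2.15908215e-03],
       [ 8.33513076e-05,  2.22943633e-03, -9.99997511e-01]]), 'gripper_width': 1.000878798648965}
top 43.63416068374864 323.219258454781 200.73323617400806 [0.0438933 0.        0.        0.        0.       ] [[ 2.79255548e-02 -9.72661446e-01  2.30542566e-01  2.65738913e-01]
 [-9.99609943e-01 -2.70911882e-02  6.78446475e-03  6.10618746e-05]
 [-3.53315249e-04 -2.30642101e-01 -9.73038589e-01  1.30440791e+00]
 [ 0.00000000e+00  0.00000000e+00  0.00000000e+00  1.00000000e+00]]
side 55.54210221262252 320.8972967091452 200.00006711399126 [-0.04140258  0.          0.          0.          0.        ] [[-0.93650563 -0.23529178  0.25999036  0.2894065 ]
 [-0.34987425  0.57763787 -0.73751102  0.75811208]
 [ 0.02335    -0.78164715 -0.62328365  0.70458793]
 [ 0.          0.          0.          1.        ]]
```

View pics/top0.png

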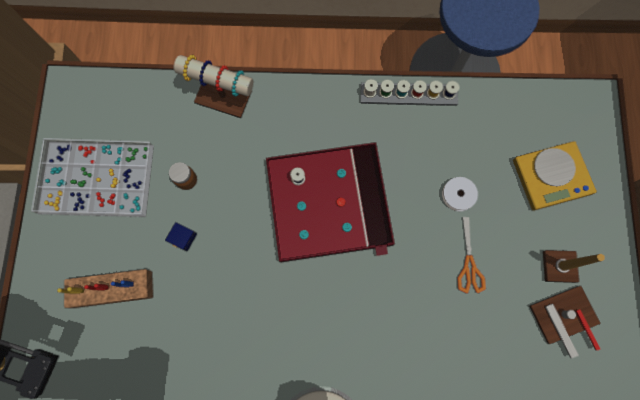

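View pics/side0.png

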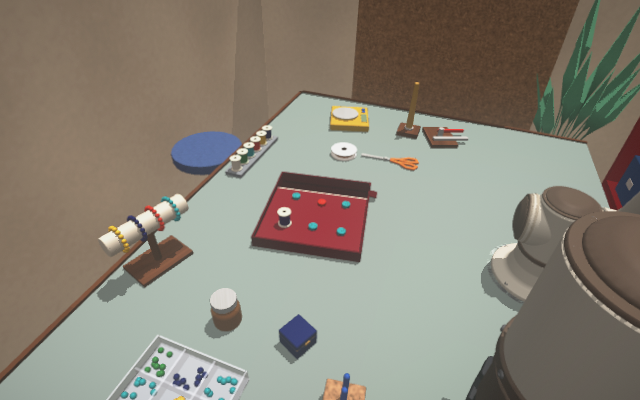

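The top view shows turquoise beads at (342,173), (302,206), (304,235) and (347,227), coral at (341,202), and the spool at (298,176). The trough is on the right, beyond the ivory line from (352,150) to (367,245). The side view agrees.

```bash
cat > h.py <<'E'
import numpy as np, cv2
from station import sense, capture, r, masks_of
def K(c):
    f=200/np.tan(np.radians(c['vfov']/2)); return np.array([[f,0,c['cx']],[0,f,c['cy']],[0,0,1.]])
def rays(c,uv):
    p=cv2.undistortPoints(np.float64(uv).reshape(-1,1,2),K(c),np.array(c['dist'])).reshape(-1,2)
    return np.c_[p,np.ones(len(p))]@c['T'][:3,:3].T, c['T'][:3,3]
def onplane(c,uv,z):
    d,o=rays(c,uv); return o+d*((z-o[2])/d[:,2])[:,None]
def tri(c1,u1,c2,u2):
    d1,o1=rays(c1,[u1]);d2,o2=rays(c2,[u2]);A=np.c_[d1[0],-d2[0]]
    s=np.linalg.lstsq(A,o2-o1,rcond=None)[0];a=o1+s[0]*d1[0];b=o2+s[1]*d2[0]
    return (a+b)/2,np.linalg.norm(a-b)
def cents(c,lo,hi,roi,amin=8):
    h=cv2.cvtColor(c['color'],cv2.COLOR_RGB2HSV);m=cv2.inRange(h,lo,hi)
    M=np.zeros_like(m);x0,y0,x1,y1=roi;M[y0:y1,x0:x1]=m[y0:y1,x0:x1]
    n,_,st,ce=cv2.connectedComponentsWithStats(M);return [(ce[i].round(2),st[i,4]) for i in range(1,n) if st[i,4]>=amin]
TQ=((80,100,60),(100,255,255)); CO=((0,200,150),(9,255,255))
RT=(262,140,398,264); RS=(250,170,380,260)
E
python3 - <<'E'
from h import *
t=capture('top');s=capture('side')
B=[]
for c,roi in((t,RT),(s,RS)):
    B.append([x for x,_ in cents(c,*TQ,roi)]); print(cents(c,*TQ,roi),cents(c,*CO,roi,4))
for c,n in((t,'top'),(s,'side')):
    for th in('tray','turquoise1','coral','spool'):
        for m in masks_of(c,th)[:5]:
            v,u=np.nonzero(m['pixels']);print(n,th,round(m['confidence'],2),m['box'],u.mean().round(1),v.mean().round(1),m['pixels'].sum())
            if th=='tray' and m['confidence']>.5: 
                hull=cv2.convexHull(np.c_[u,v].astype(np.int32));print(cv2.approxPolyDP(hull,4,True).reshape(-1,2).tolist())
for u in B[0]:
    P=[(tri(t,u,s,w)) for w in B[1]];p,e=min(P,key=lambda q:q[1]);
    print(u,'tri',p.round(4),e.round(4),'plane',onplane(t,[u],.030).round(4))
E
```

```text
[(array([341.05, 172.95]), np.int32(58)), (array([301.  , 205.55]), np.int32(58)), (array([346.5 , 226.86]), np.int32(58)), (array([303.5 , 234.14]), np.int32(58))] []
[(array([295.94, 195.19]), np.int32(32)), (array([345.64, 203.7 ]), np.int32(33)), (array([312.56, 225.44]), np.int32(43)), (array([340.82, 230.62]), np.int32(40))] []
top tray 0.82 [270.4, 143.6, 123.8, 115.5] 329.9 202.4 11412
[[393, 243], [382, 254], [281, 260], [268, 160], [375, 143]]
top tray 0.31 [340.6, 225.0, 11.3, 8.1] 346.7 226.7 47
top turquoise1 0.71 [456.5, 217.0, 26.8, 76.2] 468.8 265.5 813
top turquoise1 0.6 [295.2, 198.5, 10.4, 11.2] 301.5 205.5 66
top turquoise1 0.49 [336.2, 169.4, 11.2, 7.8] 340.9 172.8 64
top turquoise1 0.44 [300.3, 232.5, 10.4, 7.4] 303.6 233.9 57
top turquoise1 0.4 [342.7, 220.4, 8.7, 11.5] 346.9 226.8 66
top spool 0.69 [291.7, 166.9, 10.5, 16.4] 298.0 175.7 189
side tray 0.78 [255.0, 169.4, 121.5, 92.0] 315.3 216.4 7432
[[376, 192], [358, 261], [252, 242], [282, 172], [366, 183]]
side turquoise1 0.65 [309.6, 222.7, 6.0, 5.6] 311.8 225.5 62
side turquoise1 0.41 [292.5, 191.3, 6.3, 6.4] 295.6 196.4 44
side coral 0.64 [293.0, 190.3, 6.6, 9.0] 295.6 196.1 46
side coral 0.63 [316.8, 202.4, 10.1, 6.0] 320.7 202.5 38
side spool 0.57 [276.9, 206.1, 13.7, 22.2] 283.6 216.3 242
side spool 0.57 [318.4, 200.6, 6.6, 3.3] 320.9 202.5 41
[341.05 172.95] tri [ 0.646  -0.0362  0.0278] 0.001 plane [[ 0.6448 -0.0363  0.03  ]]
[301.   205.55] tri [0.5539 0.0668 0.0282] 0.0007 plane [[0.5531 0.0667 0.03  ]]
[346.5  226.86] tri [ 0.5006 -0.0533  0.0279] 0.0006 plane [[ 0.4999 -0.0532  0.03  ]]
[303.5  234.14] tri [0.4785 0.0575 0.0278] 0.0008 plane [[0.4777 0.0573 0.03  ]]
```

```bash
python3 - <<'E'
from h import *
t=capture('top');s=capture('side')
np.set_printoptions(suppress=True,precision=4)
for c,roi,n in((t,RT,'top'),(s,RS,'side')):
    h=cv2.cvtColor(c['color'],cv2.COLOR_RGB2HSV)
    u,v=(320,202) if n=='side' else (341,202)
    print(n,'coral hsv',h[v,u],'burg',h[v,u+ (15 if n=='top' else 8)],'cnt')
    co=cents(c,(0,150,int(h[v,u][2])-50),(12,255,255),roi,10);print(co)
    # ivory line
    x0,y0,x1,y1=roi; m=cv2.inRange(h,(5,0,110),(40,110,255)); 
    M=np.zeros_like(m);M[y0:y1,x0:x1]=m[y0:y1,x0:x1]
    nn,L,st,ce=cv2.connectedComponentsWithStats(M)
    for i in range(1,nn):
        if st[i,4]>15:
            vv,uu=np.nonzero(L==i);print('ivory',st[i])
            P=onplane(c,np.c_[uu,vv],.022)[:,:2];d=np.linalg.svd(P-P.mean(0),full_matrices=False)
            a=(P-P.mean(0))@d[2][0];print(P.mean(0),d[2][0],'yaw',np.degrees(np.arctan2(d[2][0][1],d[2][0][0])),'ends',P.mean(0)+a.min()*d[2][0],P.mean(0)+a.max()*d[2][0])
img=t['color'][130:275,255:405];cv2.imwrite('pics/crop.png',cv2.resize(img[:,:,::-1],None,fx=4,fy=4,interpolation=cv2.INTER_CUBIC))
E
```

```text
top coral hsv [  2 190 169] burg [177 167 113] cnt
[(array([340.74, 201.33]), np.int32(61))]
ivory [350 149  18  98 168]
[ 0.5956 -0.0824] [-0.9839 -0.1788] yaw -169.70074162213803 ends [ 0.7155 -0.0606] [ 0.4529 -0.1083]
ivory [290 168  15  17 165]
[0.6386 0.0798] [-0.9595 -0.2817] yaw -163.6355276787759 ends [0.6587 0.0858] [0.6134 0.0725]
side coral hsv [  2 187 237] burg [178 155 163] cnt
[(array([321.49, 200.92]), np.int32(37))]
ivory [261 171 117  44 162]
[ 0.6126 -0.1284] [-0.888  -0.4598] yaw -152.6279161316414 ends [ 0.7665 -0.0488] [ 0.4624 -0.2062]
ivory [279 187  61   9 113]
[ 0.6225 -0.0769] [-0.9842 -0.1773] yaw -169.78718117202035 ends [ 0.7126 -0.0606] [ 0.5333 -0.0929]
ivory [341 195  26   5  49]
[ 0.492  -0.0999] [-0.9842 -0.177 ] yaw -169.80514288795314 ends [ 0.5276 -0.0935] [ 0.4548 -0.1066]
ivory [277 207  14  10 113]
[0.6519 0.0368] [-0.3607  0.9327] yaw 111.14388663784115 ends [0.6589 0.0188] [0.6449 0.055 ]
ivory [253 216   8  16  16]
[0.6982 0.109 ] [ 0.1732 -0.9849] yaw -80.0247058102037 ends [0.693  0.1385] [0.7035 0.0786]
ivory [278 221  14   7  43]
[0.6281 0.0852] [-0.8992 -0.4375] yaw -154.05582961700966 ends [0.6428 0.0923] [0.6114 0.077 ]
```

View pics/crop.png

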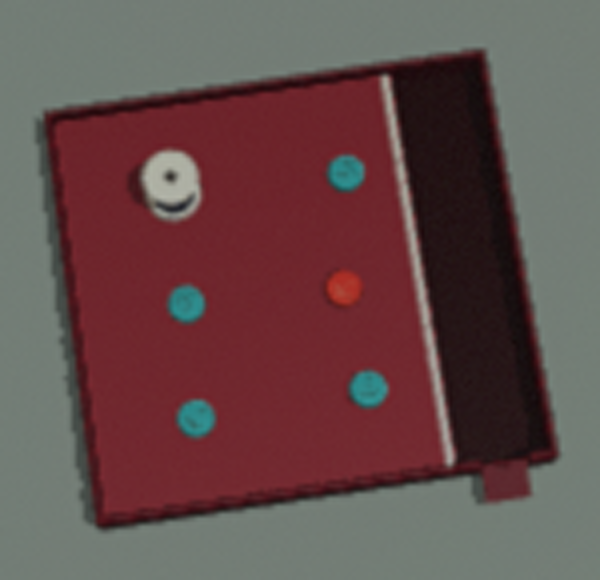

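>>> apply_moves:
  steps:
    - [[0.18,40,42,0,0,0,0],[0.18,40,42,0,0,0,0],[0.18,40,42,0,0,0,0],[0.18,40,42,0,0,0,0],[0.18,40,42,0,0,0,0],[0.18,40,42,0,0,0,0],[0.18,40,42,0,0,0,0],[0.18,40,42,0,0,0,0],[0.18,40,42,0,0,0,0],[0.18,40,42,0,0,0,0],[0.18,40,42,0,0,0,0],[0.18,40,42,0,0,0,0]]

```text
time_s: 2.2
tcp_pos: [0.4953, -0.024, 0.24]
ee_rot: [[0.958, -0.288, 0.001], [-0.288, -0.958, 0.0], [0.001, -0.001, -1.0]]
wrist_force: [1.5, 1.0, 0.1]
gripper_width: 0.179
```

>>> apply_moves:
  steps:
    - [[0.18,0,0,20,0,0,0.18],[0.18,0,0,20,0,0,0.18],[0.18,0,0,20,0,0,0.18],[0.18,0,0,20,0,0,0.18],[0.18,0,0,20,0,0,0.18],[0.18,0,0,20,0,0,0.18],[0.18,0,0,0,0,0,0.02],[0.18,0,0,0,0,0,0]]

```text
time_s: 3.2
tcp_pos: [0.4952, -0.0221, 0.1204]
ee_rot: [[0.181, -0.984, 0.001], [-0.984, -0.181, 0.0], [0.0, -0.001, -1.0]]
wrist_force: [0.6, -0.0, 0.5]
gripper_width: 0.178
```

```bash
cat >> h.py <<'E'
yaw=np.radians(10.25);O=np.array([.569,-.0003]);R=np.array([[np.cos(yaw),-np.sin(yaw)],[np.sin(yaw),np.cos(yaw)]])
def tray(p): return ((np.asarray(p)[...,:2]-O)@R*1000).round(1)
def report(name=None):
    s=sense();e=s['ee_rot'];print('t',s['time_s'],'tool tray mm',tray(s['tcp_pos']),'z',s['tcp_pos'][2].round(4),'yaw of tool x',np.degrees(np.arctan2(e[1,0],e[0,0])).round(2),'tilt',e[:,2].round(3),'F',s['wrist_force'].round(1),'w',round(s['gripper_width'],3),'q',np.round(s['joints']))
    for n,roi in(('top',RT),('side',RS)):
        c=capture(n)
        for k,th in(('tq',TQ),('co',((0,150,119),(12,255,255)) if n=='top' else ((0,150,187),(12,255,255)))):
            print(n,k,[(*tray(onplane(c,[u],.028)[0]).tolist(),int(a)) for u,a in cents(c,*th,roi)])
        if name: cv2.imwrite(f'pics/{name}_{n}.png',c['color'][:,:,::-1])
E
python3 - <<'E'
from h import *
report('a')
t=capture('top');print('spool top plane',[(u,tray(onplane(t,[u],.064)[0])) for u in [(297.5,174.5)]])
E
```

```text
t 3.2 tool tray mm [-76.5  -8.3] z 0.1204 yaw of tool x -79.6 tilt [ 0.001  0.    -1.   ] F [ 0.6 -0.   0.5] w 0.178 q [ 16.  17. -27.   0. -46.  -6.]
top tq [(-79.2, 73.0, 58)]
top co []
side tq [(69.8, -49.4, 33), (-76.3, -39.4, 37), (-2.3, 68.9, 41), (-78.3, 73.5, 43)]
side co [(-7.3, -38.2, 37)]
spool top plane [((297.5, 174.5), array([71.2, 65.7]))]
```

>>> apply_moves:
  steps:
    - [[0.18,0,0,30,0,0,0],[0.18,0,0,30,0,0,0],[0.18,0,0,15,0,0,0],[0.18,0,0,2,0,0,0],[0.18,8,0,0,0,0,0],[0.18,8,0,0,0,0,0],[0.18,8,0,0,0,0,0],[0.18,8,-1,0,0,0,0]]

```text
time_s: 4.35
tcp_pos: [0.5014, -0.0542, 0.0429]
ee_rot: [[0.178, -0.984, 0.001], [-0.984, -0.178, 0.0], [-0.0, -0.001, -1.0]]
wrist_force: [-0.5, -0.1, -0.4]
gripper_width: 0.177
```

```bash
python3 - <<'E'
from h import *
report('b')
a=cv2.imread('pics/b_top.png')[130:275,255:405];b=cv2.imread('pics/b_side.png')[160:275,240:390]
cv2.imwrite('pics/b.png',np.vstack([cv2.resize(a,(450,435*290//290)),cv2.resize(b,(450,150))[:150]]) if 0 else np.hstack([cv2.resize(a,(390,377)),cv2.resize(b,(390,377))]))
E
```

```text
t 4.35 tool tray mm [-76.1 -41. ] z 0.0429 yaw of tool x -79.77 tilt [ 0.001  0.    -1.   ] F [-0.5 -0.1 -0.4] w 0.177 q [ 12.  24. -30.   0. -36.  -2.]
top tq [(68.9, -48.9, 59), (-80.9, 73.2, 48)]
top co []
side tq [(69.8, -49.4, 33), (-76.2, -60.7, 29), (-2.4, 69.8, 44), (-78.1, 73.8, 43)]
side co [(-7.6, -44.9, 10)]
```

View pics/b.png

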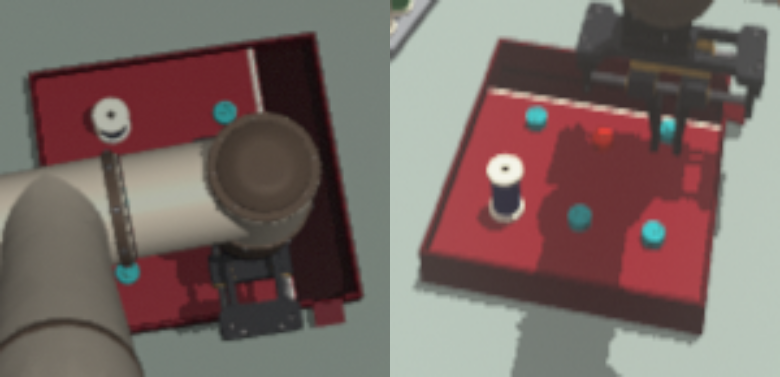

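The left half (top) is mostly arm. The right half (side) shows bead C cradled between the two fingertips, ahead of them and moving straight, with the coral untouched in the shadow. Continuing.

>>> apply_moves:
  steps:
    - [[0.18,8,0,0,0,0,0],[0.18,8,0,0,0,0,0],[0.18,8,0,0,0,0,0],[0.18,8,0,0,0,0,0],[0.18,7,0,0,0,0,0],[0.18,6,0,0,0,0,0],[0.18,0,0,0,0,0,0],[0.18,0,0,-40,0,0,0],[0.18,-50,0,-20,0,0,0],[0.18,-50,0,0,0,0,0],[0.18,-50,1,0,0,0,0],[0.18,-38,2,0,0,0,0]]

```text
time_s: 5.95
tcp_pos: [0.4723, 0.0886, 0.1028]
ee_rot: [[0.179, -0.984, 0.001], [-0.984, -0.179, 0.0], [-0.0, -0.001, -1.0]]
wrist_force: [1.0, 0.2, 0.3]
gripper_width: 0.182
```

```bash
python3 - <<'E'
from h import *
report('c')
E
```

```text
t 5.95 tool tray mm [-79.4 104.7] z 0.1028 yaw of tool x -79.66 tilt [ 0.001  0.    -1.   ] F [1.  0.2 0.3] w 0.182 q [ 30.  17. -30.   0. -43. -20.]
top tq [(68.8, -49.1, 58), (-80.9, -102.6, 41), (-78.3, 66.1, 15)]
top co [(-8.1, -35.7, 64)]
side tq [(69.4, -49.5, 34), (-2.5, 68.9, 45), (-78.4, 73.6, 44)]
side co []
```

>>> apply_moves:
  steps:
    - [[0.18,0,0,40,0,0,0],[0.18,0,0,18,0,0,0],[0.18,0,0,2,0,0,0],[0.18,10,0,0,0,0,0],[0.18,12,2,0,0,0,0],[0.18,12,2,0,0,0,0],[0.18,12,2,0,0,0,0],[0.18,12,2,0,0,0,0],[0.18,12,2,0,0,0,0],[0.18,12,2,0,0,0,0],[0.18,12,2,0,0,0,0],[0.18,12,2,0,0,0,0]]

```text
time_s: 7.55
tcp_pos: [0.4759, -0.0213, 0.0425]
ee_rot: [[0.178, -0.984, -0.0], [-0.984, -0.178, -0.0], [0.0, 0.0, -1.0]]
wrist_force: [-0.5, -0.3, -0.1]
gripper_width: 0.178
```

```bash
python3 - <<'E'
from h import *
report('d')
E
```

```text
t 7.55 tool tray mm [-95.4  -4.1] z 0.0425 yaw of tool x -79.74 tilt [-0. -0. -1.] F [-0.5 -0.3 -0.1] w 0.178 q [ 17.  22. -34.  -0. -34.  -7.]
top tq [(68.8, -49.1, 58), (-80.3, -102.6, 41)]
top co []
side tq [(-82.9, -96.4, 8), (69.9, -49.0, 32), (-96.0, -24.9, 30), (-2.3, 68.9, 41)]
side co [(-7.4, -37.8, 36)]
```

>>> apply_moves:
  steps:
    - [[0.18,11,2,0,0,0,0],[0.18,11,2,0,0,0,0],[0.18,11,2,0,0,0,0],[0.18,11,2,0,0,0,0],[0.18,10,2,0,0,0,0],[0.18,10,0,0,0,0,0],[0.18,8,0,0,0,0,0],[0.18,6,0,0,0,0,0],[0.18,4,0,0,0,0,0],[0.18,0,0,0,0,0,0],[0.18,0,0,-40,0,0,0],[0.18,0,0,-20,0,0,0]]

```text
time_s: 9.15
tcp_pos: [0.4814, -0.1027, 0.1041]
ee_rot: [[0.179, -0.984, 0.002], [-0.984, -0.179, -0.0], [0.0, -0.002, -1.0]]
wrist_force: [0.2, -0.2, -0.3]
gripper_width: 0.181
```

>>> apply_moves:
  steps:
    - [[0.18,-17,-44,0,0,0,0],[0.18,-17,-44,0,0,0,0],[0.18,-17,-44,0,0,0,0],[0.18,-16,-43,0,0,0,0],[0.18,0,0,0,0,0,0]]

```text
time_s: 9.78
tcp_pos: [0.6431, -0.0038, 0.1018]
ee_rot: [[0.181, -0.984, 0.001], [-0.984, -0.181, 0.0], [0.0, -0.001, -1.0]]
wrist_force: [-0.4, 1.0, -1.3]
gripper_width: 0.177
```

```bash
python3 - <<'E'
from h import *
report('e')
a=cv2.imread('pics/e_top.png')[130:275,255:405];b=cv2.imread('pics/e_side.png')[160:275,240:390]
cv2.imwrite('pics/e.png',np.hstack([cv2.resize(a,(390,377)),cv2.resize(b,(390,377))]))
E
```

```text
t 9.775 tool tray mm [ 72.3 -16.7] z 0.1018 yaw of tool x -79.6 tilt [ 0.001  0.    -1.   ] F [-0.4  1.  -1.3] w 0.177 q [ 14.  31.  -7.   0. -53.  -4.]
top tq [(63.2, -44.6, 15), (-3.2, 68.8, 58), (-80.3, -102.8, 39), (-109.0, -103.6, 39)]
top co [(-8.3, -35.6, 65)]
side tq [(-78.9, -97.4, 17), (-106.4, -97.6, 21), (69.8, -49.4, 33), (-2.4, 68.6, 44)]
side co [(-7.0, -38.1, 38)]
```

View pics/e.png

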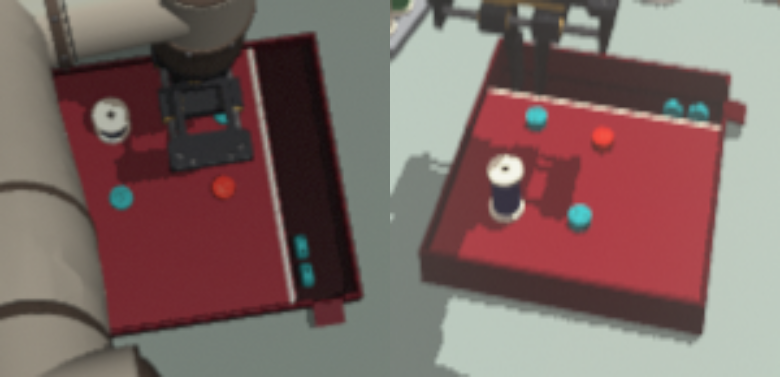

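The top half shows both pushed beads in the trough at the lower right. They look narrow there, so they seem to lean on edge. Coral and spool are in place, and the gripper is above bead A at the upper right. Pushing A next.

>>> apply_moves:
  steps:
    - [[0.18,0,3,40,0,0,0],[0.18,0,0,17,0,0,0],[0.18,0,0,2,0,0,0],[0.18,9,0,0,0,0,0],[0.18,9,0,0,0,0,0],[0.18,9,0,0,0,0,0],[0.18,9,0,0,0,0,0],[0.18,9,0,0,0,0,0],[0.18,9,0,0,0,0,0],[0.18,9,0,0,0,0,0],[0.18,7,0,0,0,0,0],[0.18,2,0,0,0,0,0]]

```text
time_s: 11.38
tcp_pos: [0.6508, -0.0778, 0.0434]
ee_rot: [[0.178, -0.984, -0.0], [-0.984, -0.178, -0.0], [-0.0, 0.0, -1.0]]
wrist_force: [0.0, -0.0, -0.5]
gripper_width: 0.184
```

>>> apply_moves:
  steps:
    - [[0.18,0,0,0,0,0,0],[0.18,0,0,-40,0,0,0],[0.18,0,0,-25,0,0,0],[0.18,-47,20,0,0,0,0],[0.18,-47,20,0,0,0,0],[0.18,-47,20,0,0,0,0],[0.18,-46,20,0,0,0,0],[0.18,0,0,0,0,0,-0.13],[0.18,0,0,0,0,0,-0.13],[0.18,0,0,0,0,0,0]]

```text
time_s: 12.62
tcp_pos: [0.5386, 0.093, 0.1087]
ee_rot: [[0.424, -0.905, 0.0], [-0.905, -0.424, 0.0], [-0.0, -0.0, -1.0]]
wrist_force: [-0.3, -0.7, 0.1]
gripper_width: 0.182
```

```bash
python3 - <<'E'
from h import *
report('f')
E
```

```text
t 12.625 tool tray mm [-13.3  97.2] z 0.1087 yaw of tool x -64.88 tilt [ 0.  0. -1.] F [-0.3 -0.7  0.1] w 0.182 q [ 27.  22. -21.  -0. -47.  -2.]
top tq [(62.2, -102.4, 34), (-80.6, -102.6, 42), (-108.8, -103.4, 40)]
top co [(-8.3, -35.6, 65)]
side tq [(-74.7, -98.6, 9), (-109.8, -96.9, 17), (-2.4, 68.6, 44)]
side co []
```

>>> apply_moves:
  steps:
    - [[0.18,0,-2.5,40,0,0,0],[0.18,0,0,24,0,0,0],[0.18,0,0,2,0,0,0],[0.18,10,0,0,0,0,0],[0.18,10,-3,0,0,0,0],[0.18,10,-3,0,0,0,0],[0.18,10,-3,0,0,0,0],[0.18,10,-3,0,0,0,0],[0.18,10,-3,0,0,0,0],[0.18,10,-3,0,0,0,0]]

```text
time_s: 13.98
tcp_pos: [0.5876, 0.0373, 0.0425]
ee_rot: [[0.425, -0.905, -0.0], [-0.905, -0.425, -0.0], [0.0, 0.0, -1.0]]
wrist_force: [0.1, 0.0, -0.8]
gripper_width: 0.181
```

```bash
python3 - <<'E'
from h import *
report('g')
a=cv2.imread('pics/g_top.png')[130:275,255:405];b=cv2.imread('pics/g_side.png')[160:275,240:390]
cv2.imwrite('pics/g.png',np.hstack([cv2.resize(a,(390,377)),cv2.resize(b,(390,377))]))
E
```

```text
t 13.975 tool tray mm [24.9 33.7] z 0.0425 yaw of tool x -64.85 tilt [-0. -0. -1.] F [ 0.1  0.  -0.8] w 0.181 q [ 19.  30. -18.   0. -42.   6.]
top tq [(62.5, -102.5, 33), (-80.3, -102.6, 41), (-108.8, -103.4, 40)]
top co [(-8.1, -36.3, 60)]
side tq [(-78.6, -96.7, 19), (-106.9, -97.2, 23), (28.9, 15.0, 28)]
side co [(-14.0, -36.1, 12)]
```

View pics/g.png

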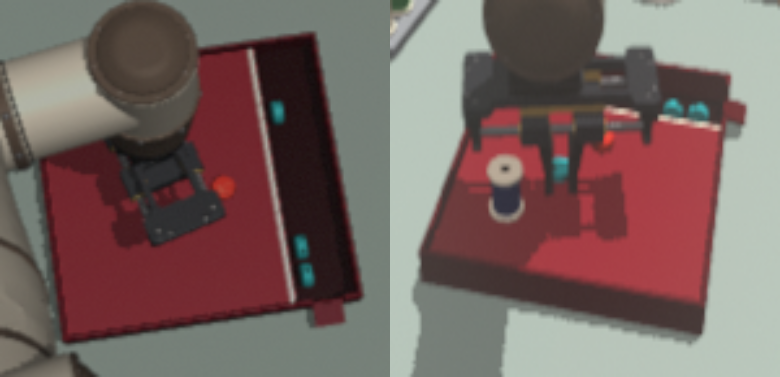

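>>> apply_moves:
  steps:
    - [[0.18,11,-3,0,0,0,0],[0.18,11,-2,0,0,0,0],[0.18,4,0,0,0,0,0.065],[0.18,4,0,0,0,0,0.065],[0.18,4,0,0,0,0,0.065],[0.18,4,0,0,0,0,0.065],[0.18,8,0,0,0,0,0],[0.18,0,0,0,0,0,0]]

```text
time_s: 15.08
tcp_pos: [0.6079, -0.0036, 0.0425]
ee_rot: [[0.178, -0.984, -0.0], [-0.984, -0.178, -0.0], [0.0, 0.0, -1.0]]
wrist_force: [-0.6, -0.3, 1.1]
gripper_width: 0.178
```

```bash
python3 - <<'E'
from h import *
report('i')
E
```

```text
t 15.075 tool tray mm [ 37.7 -10.2] z 0.0425 yaw of tool x -79.75 tilt [-0. -0. -1.] F [-0.6 -0.3  1.1] w 0.178 q [ 15.  32. -15.   0. -43.  -5.]
top tq [(62.5, -102.5, 33), (-80.4, -102.7, 37), (-108.7, -103.4, 38)]
top co [(-0.6, -31.1, 10)]
side tq [(61.0, -99.8, 10), (-78.6, -96.7, 19), (-106.4, -97.6, 21), (40.8, -30.0, 22)]
side co [(-7.4, -37.8, 36)]
```

>>> apply_moves:
  steps:
    - [[0.18,10,0.5,0,0,0,0],[0.18,10,0.5,0,0,0,0],[0.18,10,0.5,0,0,0,0],[0.18,10,1,0,0,0,0],[0.18,10,2,0,0,0,0],[0.18,9,2,0,0,0,0],[0.18,9,1,0,0,0,0],[0.18,7,0,0,0,0,0],[0.18,3,0,0,0,0,0],[0.18,0,0,0,0,0,0],[0.18,0,0,-40,0,0,0],[0.18,0,0,-50,0,0,0]]

```text
time_s: 16.68
tcp_pos: [0.6134, -0.0806, 0.1323]
ee_rot: [[0.179, -0.984, -0.004], [-0.984, -0.179, -0.0], [-0.0, 0.004, -1.0]]
wrist_force: [1.7, -1.3, -0.7]
gripper_width: 0.178
```

>>> apply_moves:
  steps:
    - [[0.18,-40,0,-50,0,0,0],[0.18,-60,0,0,0,0,0],[0.18,-60,0,0,0,0,0],[0.18,-60,0,0,0,0,0],[0.18,-60,0,0,0,0,0],[0.18,-60,0,0,0,0,0],[0.18,0,0,0,0,0,0],[0.18,0,0,0,0,0,0]]

```text
time_s: 17.68
tcp_pos: [0.5534, 0.253, 0.1812]
ee_rot: [[0.179, -0.984, -0.001], [-0.984, -0.179, -0.0], [0.0, 0.001, -1.0]]
wrist_force: [0.2, 0.5, -0.2]
gripper_width: 0.178
```

```bash
python3 - <<'E'
from h import *
report('j')
a=cv2.imread('pics/j_top.png')[130:275,255:405];b=cv2.imread('pics/j_side.png')[160:275,240:390]
cv2.imwrite('pics/j.png',np.hstack([cv2.resize(a,(390,377)),cv2.resize(b,(390,377))]))
t=capture('top');s=capture('side')
T=[u for u,_ in cents(t,*TQ,RT)];S=[u for u,_ in cents(s,*TQ,RS)]
for u in T:
    p,e=min((tri(t,u,s,w) for w in S),key=lambda q:q[1]);print(tray(p),p[2].round(4),e.round(4))
for n,c in(('top',t),('side',s)):
  for th in('jar','ring_box','wire_reel','scissors','spool'):
    m=masks_of(c,th);print(n,th,[(round(q['confidence'],2),q['box']) for q in m[:1]])
E
```

```text
t 17.675 tool tray mm [ 29.7 252. ] z 0.1812 yaw of tool x -79.68 tilt [-0.001 -0.    -1.   ] F [ 0.2  0.5 -0.2] w 0.178 q [ 40.  23.  -7.  -0. -60. -29.]
top tq [(62.3, -102.2, 35), (25.7, -104.2, 34), (-80.6, -102.6, 42), (-108.8, -103.4, 40)]
top co [(-8.3, -35.6, 65)]
side tq [(-78.6, -96.7, 19), (-106.8, -97.0, 24)]
side co []
[-15.9 -85.6] 0.0623 0.1334
[-30.5 -93.8] 0.0472 0.0998
[ -78.3 -103.4] 0.0218 0.0025
[-107.2 -104.2] 0.0224 0.0015
top jar [(0.6, [178.7, 179.9, 13.4, 6.9])]
top ring_box [(0.56, [164.8, 220.1, 30.0, 30.7])]
top wire_reel [(0.8, [441.9, 175.6, 37.5, 33.9])]
top scissors [(0.82, [457.3, 216.9, 27.7, 77.7])]
top spool [(0.67, [291.2, 168.3, 12.7, 17.4])]
side jar [(0.72, [211.3, 287.0, 29.0, 47.0])]
side ring_box [(0.94, [279.7, 313.0, 34.4, 46.5])]
side wire_reel [(0.58, [351.6, 145.0, 7.9, 14.8])]
side scissors [(0.67, [361.8, 152.1, 55.9, 14.6])]
side spool [(0.37, [278.9, 221.4, 1.6, 9.0])]
```

View pics/j.png

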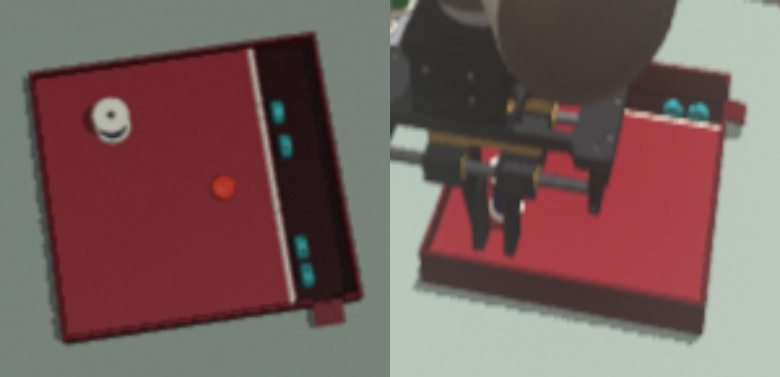

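View pics/j_top.png

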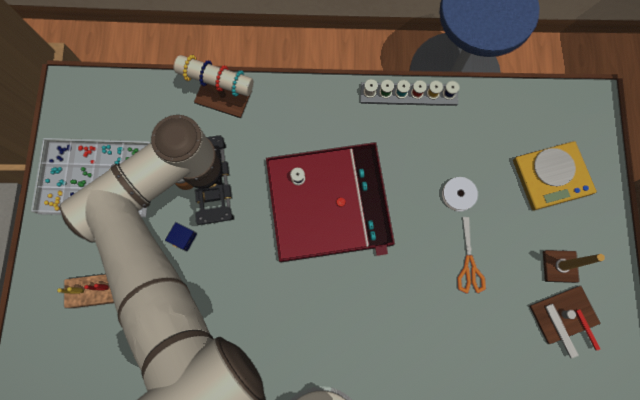

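Both panels show all four beads in the trough at crop pixels (277,112), (285,147), (302,247) and (307,275). Coral (224,187) and the spool (111,120) are unmoved, and the other things are in place. The gripper is clear of everything.

```bash
python3 -c "
from station import r
print(r.finish_job())"
```

```text
the job is handed in; nothing more can be done
None
```

I swept all four turquoise beads across the deck and over the open edge, each cradled between nearly closed fingertips, and handed the job in at about 18 s. `finish_job` gives no verdict, so these are my own last checks:

- **Beads:** the last top picture shows all four in the trough at tray x of about 62, 26, -81 and -109 mm, and y of about -102 to -104 mm. They look tilted or standing on edge rather than flat.
- **Bead heights:** two beads triangulated at z of about 22 mm, probably a little high because only their upper parts show. The arm hid the other two from the side camera, so I could not triangulate their heights. At these y values the rule allows up to 34 mm.
- **Coral and spool:** coral reads (-8.3, -35.6) mm in the tray, the same as in earlier pictures to within 1 mm. The spool looks upright and in place.
- **Other things:** the wire reel and scissors look unmoved in the top picture. The jar was mostly under the arm there, so I judged it and the ring box by the trained networks' detections and by having moved well above them. I did not work out exact displacements for these four.
- **Contact:** the wrist force stayed under about 3 N in every reading, and the gripper ended clear of everything.

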